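Lay a carton in the labelling jig

TASK

In the plywood labelling jig, push high against the label side of the standing carton to tip it over, so that it falls onto its back, label up, inside the area bounded by the two red tape lines and the two metal stops. Then push it along the board, staying inside that area, until it lies flush against both the back stop and the left stop, and take the hand away. The carton is only to be pushed, never lifted or carried, and everything else on the desk stays where it is.

Things in the scene. Friction and masses are not known exactly. Their poses are not given: they have to be found in the camera images.
- carton: White product carton with red-banded label, rigid, 50 mm deep (own x), 75 wide (y), 95 high (z), about 0.12 kg, origin at the centre of its underside. Starts upright on the front of the jig board, rear lower edge past the front tape line. Own x points from the label face (towards the robot) to the plain back, y to its left, z to its top. Friction on the board about 0.6: tips if pushed high, slides if pushed low.
- carton_centre (a point): Middle of the carton (own 0, 0, 47.5 mm). Tipped over its rear lower edge towards own +x the carton comes to lie on its back: own x down, own z (its top end) towards the back stop, then 50 mm high, 95 mm long and 75 mm wide.
- carton_top (a point): Centre of the carton's top face (95 mm above its underside).
- carton_bottom (a point): Centre of the carton's underside.
- heel_left (a point): Corner of the carton: back face, underside, left (own x 25, y 37.5, z 0 mm).
- heel_right (a point): Corner: back face, underside, right (25, -37.5, 0).
- head_left (a point): Corner: back face, top end, left (25, 37.5, 95).
- head_right (a point): Corner: back face, top end, right (25, -37.5, 95).
- jig: Fixed plywood board 250 (own x) by 220 (y) by 8 mm, origin at its underside's centre. Own x points from the front edge (robot side) to the back stop, y to the left stop. Stops: aluminium bars 15 mm thick, 20 mm high above the board, inner faces at x = 100 (back) and y = 87.5 (left, from x = -60 on). Red tape lines 12 mm wide: inner edges at x = -70 (front) and y = -82.5 (right).
- jig_corner (a point): Inner corner where the two stops meet, on the board's upper face (8 mm above the desk); its axes are the jig's. The marked area reaches from here 170 mm along -x and 170 mm along -y.
- mug: Bystander: green mug, 86x116x94 mm, origin under its middle.
- tape_clear_b: Bystander: roll of clear tape lying flat, 97 mm across, 48 mm high.
- part_box_c: Bystander: small carton 46x50x85 mm, standing.
- part_box_d: Bystander: small carton 51x65x80 mm, standing.
- part_box_e: Bystander: small carton 51x60x70 mm, standing.
- scanner: Bystander: black hand barcode scanner lying on its side, 57x161x34 mm.
- marker: Bystander: black marker lying, 135 mm long.

How it is judged:
On the way:
1. the carton lies on its back, label up, wholly inside the marked area (angle between carton's own z axis and vertical between 1.5 and 1.64 rad and height (world z) of carton_centre between 0.028 and 0.04 m and height (world z) of carton above 0.028 m and angle between carton's own x axis and vertical above 3.05 rad and x of heel_left in the frame of jig_corner between -0.174 and 0.003 m and x of heel_right in the frame of jig_corner between -0.174 and 0.003 m and x of head_left in the frame of jig_corner between -0.174 and 0.003 m and x of head_right in the frame of jig_corner between -0.174 and 0.003 m and y of heel_left in the frame of jig_corner between -0.174 and 0.003 m and y of heel_right in the frame of jig_corner between -0.174 and 0.003 m and y of head_left in the frame of jig_corner between -0.174 and 0.003 m and y of head_right in the frame of jig_corner between -0.174 and 0.003 m), for 0.2 s.
At the end, for the whole second after the job is handed in: The carton lies at rest on its back, label up, its top end within 4 mm of the back stop and its left side within 4 mm of the left stop along its length, square to the stops within 0.045 rad (angle between carton's own z axis and vertical between 1.5 and 1.64 rad and height (world z) of carton_centre between 0.028 and 0.04 m and height (world z) of carton above 0.028 m and angle between carton's own x axis and vertical above 3.05 rad and x of carton_top in the frame of jig_corner between -0.004 and 0.003 m and y of each of carton_top, carton_bottom in the frame of jig_corner above -0.0415 m and angle between the y axis of carton and the y axis of jig_corner, either way round below 0.045 rad and linear speed of carton below 0.01 m/s and angular speed of carton below 0.1 rad/s); the robot touches nothing.
It fails at once if the carton is lifted off the board (height (world z) of carton_centre above 0.075 m or (angle between carton's own z axis and vertical below 0.12 rad and height (world z) of carton above 0.018 m) or (angle between carton's own x axis and vertical above 3 rad and height (world z) of carton_centre above 0.045 m)).
It fails at once if the carton lies down on its back with a corner more than 4 mm outside the marked area (angle between carton's own x axis and vertical above 3.05 rad and (x of any of heel_left, heel_right, head_left, head_right in the frame of jig_corner below -0.174 m or y of any of heel_left, heel_right, head_left, head_right in the frame of jig_corner below -0.174 m)).
It fails at once if the carton falls onto a side or its front (angle between carton's own y axis and vertical below 0.3 rad or angle between carton's own y axis and vertical above 2.84 rad or angle between carton's own x axis and vertical below 0.3 rad).
It fails at once if a bystander is moved by more than 20 mm (distance of any of mug, tape_clear_b, part_box_c, part_box_d, part_box_e, scanner, marker from where it was at the start of the episode above 0.02 m).
It also fails if it takes over 58 s, if anything falls off the work surface, if the arm or the gripper's body presses on something with over 40 N, if the wrist force passes 120 N, or if a joint passes its speed limit or range.

ROBOT

A 7-joint arm with a two-finger parallel gripper is mounted at the origin on a cart in front of the work surface, level with it; the furniture and walls round the work are solid. World frame = base frame: x ahead of the robot, y to its left, z up, the work surface at z = 0. Lengths are in m, angles in rad, forces in N, time in s.
With the tool pointing down it reaches from about 0.35 to 0.775 m from the base axis. Payload 3.1 kg.
Tool frame: the origin (TCP) lies between the finger pads; the fingertips stand 17 mm ahead of it and the grasp point (between the pads) lies 2 mm behind it; z points along the fingers, x is the direction in which the jaws open and shut, and the axes are right-handed (so a half turn about z gives the same grasp; the last joint's range is limited). The gripper opens to 85 mm and grips with 20 to 120 N. Pads are 22 mm wide; open, the fingers measure 114 mm over their backs; the gripper's body (76 mm by 85 mm) begins 54 mm behind the grasp point. The pads swing forward as they close: fully open they stand 13 mm farther back than shut.
Start: joints at [-0.042, 0.311, 0.014, 1.512, -0.004, 1.319, -0.027], TCP at [0.55, 0, 0.248] pointing down, gripper open.
Joint ranges: [-2.7, 2.7], [-0.3, 1.91], [-1.27, 1.3], [0.12, 2.57], [-1.44, 4.58], [0.2, 2.03], [-3.05, 3.05]. Speed limits (rad/s): [2.79, 2.79, 3.14, 3.14, 3.14, 3.14, 3.14].

INTERFACE

Orientations are given as a 3x3 rotation matrix whose columns are the frame's x, y, z axes.
In Python, from station import env, imaging, hand_in gives the robot as it stands.
- The arm moves only by the tool jog_arm, never from a script. Its argument "commands" is a list of rows, each a list of 6 numbers: the shift along the tool's x, y, z scaled (see below), then the turn, a rotation vector about the tool's x, y, z scaled (see below). A call has 1 to 12 rows; each row shifts and turns the commanded pose from where the row before left it, along the tool's axes as they then stand; what a row does not reach is not made up. The controller multiplies each number of a shift by 20 cm and each number of a turn by pi rad. A row lasts 1/12 s, in which the tool goes at most 41.7 mm and 7.16 degrees, less where a joint would pass 70% of its speed; a pose out of reach is approached as far as the arm can. A call with a number of a shift or a turn outside -1 to 1 is refused whole. A call with a gripper value outside its range is refused whole. "hand" is the opening, from -1 (shut) to 1 (fully open), set as the call begins (left out, the last holds). The fingers move at their own pace and stop on an object; "squeeze" is the grip in N (left out, the last holds). Time passes only in rows, so rows that do not move let the fingers close. It gives the time, the measured TCP pose, the force and the opening at its end, in the units of the state.
- env.state(): the state, without advancing time (a new reading comes with each control period).
- imaging.snapshot(name): name is "scene" or "side" or "wrist"; returns (picture, depth): 480x640x3 uint8, red, green, blue; 480x640 float32, m along the optical axis (not along the pixel's ray), 0 where there is no reading.
- imaging.camera_info(name): a dict with "fx", "fy", "cx", "cy" (pixels), "R" (3x3) and "t" (3): a world point X has camera coordinates R X + t; the wrist camera has in their place "tool_from_camera" (4x4, takes a point from camera to tool coordinates, whose origin is the TCP and whose axes are the tool frame's). Camera axes: x right, y down, z forward; pixel columns grow to the right and rows downward; lengths in m; the calibration is good to about 2 mm. A picture is of the moment at which its call begins: read the wrist's pose just before it. camera_info takes no time and is no camera call.
- hand_in(): hands the job in, once; it reports no verdict.
Trained networks look in the newest picture that a camera, given by its name, has taken for a name from the list of things; names that differ only in an ending like _2 or _b are one class to them, and where a whole thing is asked for, a point or a joint stands for the part that bears it (a point fixed in the world has none). Each returns a list of dicts, best first, with "conf" (0 to 1); they miss things now and then, are a little off and sometimes report something else, mostly with a low value. They report only what shows in the picture. A call takes as long as a camera call.
- imaging.boxes_of(camera, thing): "position" ([x, y, z] in m, in the coordinates of the camera as it stood for that picture, good to about 4 mm: the middle of the surface that is visible of it).
- imaging.masks_of(camera, thing): "mask" (480x640 bool, what is visible of it).
- imaging.pinpoint(camera, thing): "position" ([x, y, z] in m, in the coordinates of the camera as it stood for that picture, good to about 4 mm: a listed point, or the origin of a listed thing).
The state is a dict: "time": time; "qpos": joint angles; "joint_velocities": joint speeds; "tau": joint torques, N m; "position": TCP position; "ee_rot": TCP orientation; "contact_force": force on the tool from outside, world axes, zero at the start; "ft_torque": the same for the moment, N m; "grip_width": finger opening in m.
Only numpy, scipy, OpenCV 4.12 (cv2) and the standard library are available. Lean on these libraries where they do the work, as an engineer would, in place of code of your own. Each camera call takes 0.05 s, during which the arm holds its last target. There are 200 camera calls.

## Working session

There is one attempt and no reset: what is moved stays moved. The work goes in short steps, Python scripts to look and compute and a tool call to move; the robot and the scene stay as the last step left them, time stands still between calls to the robot, and variables do not carry over. Pictures are saved under pics/ and viewed, about 8 in all and at most 12, crops included, and the job is handed in when it is done.

Besides the shell and the picture viewer there is one more tool, called after "Request:" as a command line: name --pt "numbers of a row" for each row, then --argument value for the rest. jog_arm: Moves the arm, as the interface text tells. Its arguments: {"type":"object","properties":{"commands":{"type":"array"},"hand":{"type":"number"},"squeeze":{"type":"number"}},"required":["commands"]}

```bash
mkdir -p pics; ls; cat > h.py <<'E'
import numpy as np, cv2
from station import env, imaging
def toworld(cam,p,st=None):
    i=imaging.camera_info(cam)
    if cam=='wrist':
        T=np.array(i['tool_from_camera']); p=T[:3,:3]@p+T[:3,3]
        return np.array(st['ee_rot'])@p+np.array(st['position'])
    return np.array(i['R']).T@(np.array(p)-np.array(i['t']))
E
python3 - <<'E'
from h import *
for c in ('scene','side'):
    im,d=imaging.snapshot(c); cv2.imwrite(f'pics/{c}0.png',im[:,:,::-1])
    for n in ('carton_centre','carton_top','carton_bottom','heel_left','heel_right','head_left','head_right','jig_corner','jig'):
        r=imaging.pinpoint(c,n)
        print(c,n,[(np.round(toworld(c,x['position']),4),round(x['conf'],2)) for x in r[:2]])
s=env.state();print(s['time'],s['position'],s['ee_rot'],s['contact_force'],s['grip_width'])
E
```

```text
pics
scene carton_centre [(array([0.4647, 0.2924, 0.0562]), 0.62), (array([0.6348, 0.3994, 0.0068]), 0.48)]
scene carton_top [(array([0.4559, 0.2928, 0.1082]), 0.63)]
scene carton_bottom [(array([0.4595, 0.2953, 0.0045]), 0.98)]
scene heel_left [(array([0.4929, 0.3312, 0.0096]), 0.83)]
scene heel_right [(array([0.4764, 0.2548, 0.0079]), 0.72)]
scene head_left [(array([0.4919, 0.3265, 0.1033]), 0.88)]
scene head_right [(array([0.4788, 0.2532, 0.1044]), 0.71)]
scene jig_corner [(array([0.6298, 0.4025, 0.0083]), 0.97), (array([ 0.4014,  0.0224, -0.0019]), 0.33)]
scene jig [(array([5.335e-01, 3.135e-01, 3.000e-04]), 0.8)]
side carton_centre [(array([0.4587, 0.2981, 0.0556]), 0.96)]
side carton_top [(array([0.4638, 0.2937, 0.1045]), 0.81), (array([ 0.5371, -0.4964, -0.0043]), 0.65)]
side carton_bottom [(array([0.4626, 0.294 , 0.0063]), 0.56)]
side heel_left [(array([0.4909, 0.3308, 0.0073]), 0.92), (array([ 0.5409, -0.3625, -0.0022]), 0.2)]
side heel_right [(array([0.4785, 0.2507, 0.009 ]), 0.87)]
side head_left [(array([0.4921, 0.3287, 0.0996]), 0.67), (array([ 5.380e-01, -4.972e-01, -5.000e-04]), 0.26)]
side head_right [(array([0.4768, 0.2544, 0.1021]), 0.82)]
side jig_corner [(array([0.6311, 0.4001, 0.0093]), 0.82)]
side jig [(array([0.5318, 0.3126, 0.0018]), 0.63)]
1.0 [5.50007584e-01 1.96101174e-05 2.48323625e-01] [[ 9.99999998e-01  5.35626317e-05  3.29206896e-05]
 [ 5.35640036e-05 -9.99999998e-01 -4.16725548e-05]
 [ 3.29184574e-05  4.16743181e-05 -9.99999999e-01]] [-0.33758041  0.63266643  0.60319318] 0.08558072904106011
```

View pics/scene0.png

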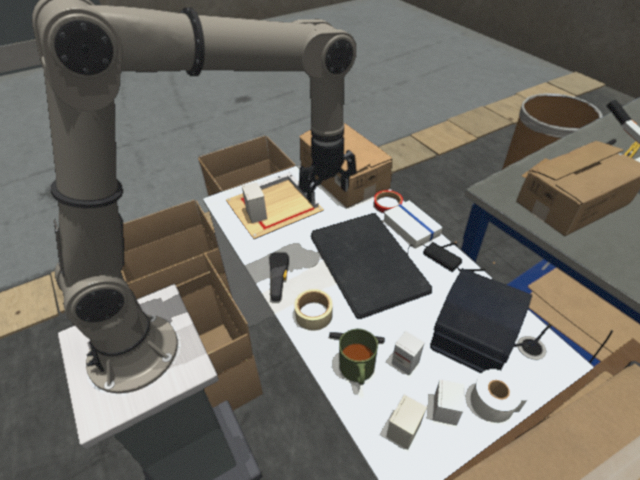

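View pics/side0.png

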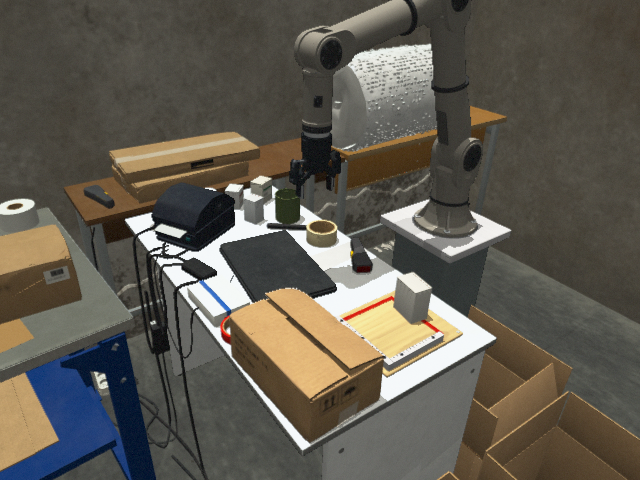

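```bash
python3 - <<'E'
from h import *
for c in ('scene','side'):
    imaging.snapshot(c)
    for n in ('mug','tape_clear_b','part_box_c','scanner','marker'):
        r=imaging.pinpoint(c,n)
        print(c,n,[(np.round(toworld(c,x['position']),3),round(x['conf'],2)) for x in r[:4] if x['conf']>.4])
# jig yaw from red tape pixels (board plane z=.008)
i=imaging.camera_info('scene'); im,d=imaging.snapshot('scene')
h=cv2.cvtColor(im,cv2.COLOR_RGB2HSV); m=((h[...,0]<8)|(h[...,0]>172))&(h[...,1]>120)&(h[...,2]>80)&(d>0)
v,u=np.nonzero(m); z=d[v,u]
P=np.stack([(u-i['cx'])/i['fx']*z,(v-i['cy'])/i['fy']*z,z],1)
W=(P-np.array(i['t']))@np.array(i['R'])
W=W[(abs(W[:,2]-.008)<.006)&(abs(W[:,0]-.53)<.18)&(abs(W[:,1]-.31)<.18)]
for yaw in np.arange(-.35,.36,.01)*1: pass
best=None
for yaw in np.linspace(-.4,.4,161):
    e1=np.array([np.cos(yaw),np.sin(yaw)]);e2=np.array([-e1[1],e1[0]])
    a=np.histogram(W[:,:2]@e1,bins=np.arange(0,1.2,.004))[0];b=np.histogram(W[:,:2]@e2,bins=np.arange(-.5,1,.004))[0]
    s=(a**2).sum()+(b**2).sum()
    if best is None or s>best[0]: best=(s,yaw,e1,e2)
print('tape yaw',best[1],len(W))
C=np.array([.6305,.4012])
for e in best[2:]:
    q=(W[:,:2]-C)@e; hh=np.histogram(q,bins=np.arange(-.26,.02,.004)); k=np.argsort(-hh[0])[:4]; print(np.round(hh[1][k],3),hh[0][k])
E
```

```text
scene mug [(array([ 0.428, -0.321,  0.002]), 0.82)]
scene tape_clear_b [(array([ 0.424, -0.134, -0.001]), 0.88)]
scene part_box_c [(array([ 0.536, -0.362,  0.   ]), 0.94), (array([ 0.437, -0.481, -0.003]), 0.77), (array([ 0.536, -0.495, -0.001]), 0.71)]
scene scanner [(array([ 0.4  ,  0.019, -0.004]), 0.57)]
scene marker [(array([ 0.424, -0.321,  0.001]), 0.62)]
side mug [(array([ 0.428, -0.326,  0.002]), 0.79)]
side tape_clear_b [(array([ 0.426, -0.129,  0.001]), 0.97), (array([0.465, 0.296, 0.011]), 0.7)]
side part_box_c [(array([ 0.541, -0.364, -0.002]), 0.9), (array([ 0.541, -0.5  , -0.002]), 0.86), (array([0.459, 0.296, 0.005]), 0.62)]
side scanner [(array([ 0.4  ,  0.019, -0.001]), 0.79)]
side marker [(array([ 0.475, -0.252, -0.003]), 0.57)]
tape yaw 0.0 126
[-0.18  -0.176 -0.172 -0.16 ] [16 15  8  4]
[-0.18  -0.176 -0.184 -0.148] [43 31 17  7]
```

The scene view shows the carton standing at about (255,200) on the jig. A big cardboard box is behind the back stop, and the bystanders are well to the right of the jig. In the side view the carton is at about (412,298). The jig's yaw is about 0 and the corner is at about (.6305, .401). The carton is centred at about (.461, .2945) and yawed about -0.19.

If it tipped as it stands, its head would land only about 4 mm inside the right tape. I'll square it first with a low push, then tip it.

Request:
jog_arm --pt "-0.0708 -0.125 0 0 0 0" --pt "-0.0708 -0.125 0 0 0 0" --pt "-0.0708 -0.125 0 0 0 0" --pt "-0.0708 -0.125 0 0 0 0" --pt "-0.0708 -0.125 0 0 0 0" --pt "-0.0708 -0.125 0 0 0 0" --pt "-0.0708 -0.125 0 0 0 0" --pt "-0.0708 -0.125 0 0 0 0" --pt "-0.0708 -0.125 0 0 0 0" --pt "-0.0708 -0.125 0 0 0 0" --pt "-0.0708 -0.125 0 0 0 0" --pt "-0.0708 -0.125 0 0 0 0" --hand 0.0

```text
time: 2.65
position: [0.3793, 0.3011, 0.2485]
ee_rot: [[1.0, -0.0, 0.001], [-0.0, -1.0, 0.0], [0.001, -0.0, -1.0]]
contact_force: [0.5, -0.2, -1.1]
grip_width: 0.0428
```

Request:
jog_arm --pt "0 0 0 0 0 -0.039" --pt "0 0 0 0 0 -0.039" --pt "0 0 0 0 0 -0.039" --pt "0 0 0 0 0 -0.039" --pt "0 0 0 0 0 -0.039" --pt "0 0 0 0 0 -0.039" --pt "0 0 0 0 0 -0.039" --pt "0 0 0 0 0 -0.039" --pt "0 0 0 0 0 -0.039" --pt "0 0 0 0 0 -0.039" --pt "0 0 0 0 0 -0.039" --pt "0 0 0 0 0 -0.039"

```text
time: 3.65
position: [0.3801, 0.3, 0.2484]
ee_rot: [[0.094, 0.996, 0.0], [0.996, -0.094, 0.0], [0.0, 0.0, -1.0]]
contact_force: [-0.2, -0.9, 0.4]
grip_width: 0.0427
```

Request:
jog_arm --pt "0 0 0 0 0 -0.032" --pt "0 0 0 -0.0333 0 0" --pt "0 0 0 -0.0333 0 0" --pt "0 0 0 -0.0333 0 0" --pt "0 0 0 -0.0333 0 0" --pt "0 0 0 -0.0333 0 0" --pt "0 0 0 0 0 0" --pt "0 0 0 0 0 0"

```text
time: 4.32
position: [0.3788, 0.2999, 0.2479]
ee_rot: [[-0.003, 0.867, 0.498], [1.0, 0.004, -0.0], [-0.002, 0.498, -0.867]]
contact_force: [-0.4, -0.3, 0.5]
grip_width: 0.0427
```

```bash
python3 - <<'E'
from h import *
s=env.state();print(s['time'],np.round(s['position'],4),np.round(s['ee_rot'],3),np.round(s['qpos'],2),s['contact_force'],s['grip_width'])
im,d=imaging.snapshot('wrist'); cv2.imwrite('pics/w1.png',im[:,:,::-1])
for n in ('heel_left','heel_right','head_left','head_right','jig_corner','carton_centre','jig'):
    print(n,[(np.round(toworld('wrist',x['position'],s),4),round(x['conf'],2)) for x in imaging.pinpoint('wrist',n)[:1]])
# height map from side cam around jig back
i=imaging.camera_info('side'); im,d=imaging.snapshot('side')
v,u=np.nonzero(d>0); z=d[v,u]
W=(np.stack([(u-i['cx'])/i['fx']*z,(v-i['cy'])/i['fy']*z,z],1)-np.array(i['t']))@np.array(i['R'])
for x in np.arange(.38,.84,.04):
    print(round(x,2),[int(1000*W[k,2].max()) if (k:=(abs(W[:,0]-x)<.02)&(abs(W[:,1]-y)<.02)&(W[:,2]<.4)).any() else -1 for y in np.arange(.06,.5,.04)])
E
```

```text
4.3167 [0.3788 0.2999 0.2479] [[-0.003  0.867  0.498]
 [ 1.     0.004 -0.   ]
 [-0.002  0.498 -0.867]] [-0.52 -0.02 -0.49  2.02  0.54  0.92  0.29] [-0.37667591 -0.26997379  0.46519917] 0.04269723045654839
heel_left []
heel_right [(array([0.4607, 0.2978, 0.0541]), 0.45)]
head_left [(array([0.4906, 0.3251, 0.1018]), 0.92)]
head_right [(array([0.4788, 0.2578, 0.1032]), 0.92)]
jig_corner [(array([0.6295, 0.3981, 0.0069]), 0.71)]
carton_centre [(array([0.4641, 0.2933, 0.0544]), 0.58)]
jig [(array([0.4899, 0.3281, 0.101 ]), 0.24)]
0.38 [33, 2, 3, 2, -1, 318, 367, 332, 313, 3, 2]
0.42 [36, 36, 3, 3, 9, 103, 103, 10, 11, 10, 2]
0.46 [35, 34, 4, 3, 10, 105, 106, 105, 12, 29, 3]
0.5 [3, 4, 5, 4, 11, 106, 105, 103, 27, 32, 3]
0.54 [30, 29, 4, 3, 11, 11, 12, 11, 26, 31, 3]
0.58 [31, 30, 29, 4, 10, 11, 11, 11, 26, 30, 3]
0.62 [30, 32, 4, 3, 29, 30, 30, 30, 32, 33, 4]
0.66 [32, 30, -1, -1, 29, 31, 30, 31, 30, 29, 2]
0.7 [32, -734, -1, -1, -1, 12, 122, 123, 125, 127, 126]
0.74 [32, -1, -1, 132, 132, 134, 133, 133, 134, 134, 135]
0.78 [37, -1, -1, 139, 139, 139, 140, 140, 140, 140, 140]
0.82 [38, -1, -1, 140, 141, 141, 141, 141, 140, 141, 139]
```

Request:
jog_arm --pt "0 -0.0518 0.0902 0 0 0" --pt "0 -0.0518 0.0902 0 0 0" --pt "0 -0.0518 0.0902 0 0 0" --pt "0 -0.0518 0.0902 0 0 0" --pt "0 -0.0518 0.0902 0 0 0" --pt "0 -0.0518 0.0902 0 0 0" --pt "0 -0.0518 0.0902 0 0 0" --pt "0 -0.0518 0.0902 0 0 0" --pt "-0.025 -0.0518 0.0902 0 0 0" --pt "0 -0.0518 0.0902 0 0 0" --pt "0 0 0 0 0 0" --pt "0 0 0 0 0 0"

```text
time: 5.77
position: [0.3802, 0.2946, 0.0395]
ee_rot: [[-0.0, 0.867, 0.498], [1.0, 0.001, -0.002], [-0.002, 0.498, -0.867]]
contact_force: [-0.1, 0.1, 1.6]
grip_width: 0.0428
```

Request:
jog_arm --pt "0 0.0434 0.0249 0 0 0" --pt "0 0.0434 0.0249 0 0 0" --pt "0 0.0217 0.01245 0 0 0" --pt "0 0.0173 0.01 0 0 0" --pt "0 0.0173 0.01 0 0 0" --pt "0 0.0173 0.01 0 0 0" --pt "0 0.0173 0.01 0 0 0" --pt "0 0.0173 0.01 0 0 0" --pt "0 0.0173 0.01 0 0 0" --pt "0 0.0173 0.01 0 0 0" --pt "0 0 0 0 0 0" --pt "0 0 0 0 0 0"

```text
time: 6.77
position: [0.4338, 0.2951, 0.0403]
ee_rot: [[0.0, 0.866, 0.5], [1.0, -0.0, 0.0], [0.0, 0.5, -0.866]]
contact_force: [-0.7, 0.2, 0.2]
grip_width: 0.0427
```

```bash
cat > look.py <<'E'
from h import *
import sys
s=env.state();print(s['time'],np.round(s['position'],4),np.round(s['contact_force'],1))
for c in ('scene','side'):
    im,d=imaging.snapshot(c); cv2.imwrite(f'pics/{c}_{sys.argv[1]}.png',cv2.resize(im[120:420,180:500] if c=='scene' else im[200:440,250:510],None,fx=2,fy=2)[:,:,::-1])
    for n in ('heel_left','heel_right','head_left','head_right','carton_centre','carton_top','carton_bottom'):
        print(c,n,[(np.round(toworld(c,x['position']),4),round(x['conf'],2)) for x in imaging.pinpoint(c,n)[:1]])
E
python3 look.py a
```

```text
6.7667 [0.4338 0.2951 0.0403] [-0.7  0.2  0.2]
scene heel_left []
scene heel_right [(array([0.4946, 0.2616, 0.0081]), 0.85)]
scene head_left [(array([0.4988, 0.3343, 0.1037]), 0.92)]
scene head_right [(array([0.5021, 0.2609, 0.107 ]), 0.89)]
scene carton_centre [(array([0.4777, 0.2979, 0.052 ]), 0.67)]
scene carton_top [(array([0.4729, 0.2963, 0.108 ]), 0.85)]
scene carton_bottom [(array([0.4719, 0.2973, 0.0059]), 0.93)]
side heel_left [(array([0.5013, 0.338 , 0.0088]), 0.94)]
side heel_right [(array([0.5006, 0.2618, 0.01  ]), 0.87)]
side head_left [(array([0.4989, 0.3336, 0.1003]), 0.55)]
side head_right [(array([0.5021, 0.2643, 0.1013]), 0.96)]
side carton_centre [(array([0.4728, 0.3002, 0.0536]), 0.86)]
side carton_top [(array([0.4758, 0.2964, 0.105 ]), 0.67)]
side carton_bottom [(array([0.4745, 0.2979, 0.0098]), 0.63)]
```

Request:
jog_arm --pt "0 -0.065 -0.0374 0 0 0" --pt "0.0175 0.0737 -0.1277 0 0 0" --pt "0 0.0737 -0.1277 0 0 0" --pt "0 0 0 0 0 0" --pt "0 0 0 0 0 0" --pt "0 0.0433 0.025 0 0 0" --pt "0 0.0217 0.0125 0 0 0" --pt "0 0.0217 0.0125 0 0 0" --pt "0 0.0217 0.0125 0 0 0" --pt "0 0.0217 0.0125 0 0 0" --pt "0 0 0 0 0 0"

```text
time: 8.48
position: [0.4496, 0.2979, 0.0988]
ee_rot: [[0.002, 0.866, 0.499], [1.0, -0.001, -0.001], [-0.001, 0.499, -0.866]]
contact_force: [-0.6, -0.3, 0.0]
grip_width: 0.0426
```

```bash
python3 look.py b
```

```text
8.4833 [0.4496 0.2979 0.0988] [-0.6 -0.3  0. ]
scene heel_left []
scene heel_right [(array([0.4917, 0.2939, 0.1107]), 0.5)]
scene head_left [(array([ 0.4256, -0.1341, -0.0053]), 0.33)]
scene head_right [(array([0.5176, 0.2604, 0.1021]), 0.88)]
scene carton_centre [(array([0.4859, 0.2954, 0.0602]), 0.74)]
scene carton_top []
scene carton_bottom [(array([0.4714, 0.2985, 0.013 ]), 0.85)]
side heel_left [(array([0.5001, 0.3378, 0.0094]), 0.59)]
side heel_right [(array([0.5006, 0.2595, 0.0097]), 0.91)]
side head_left [(array([0.5132, 0.3334, 0.0965]), 0.86)]
side head_right [(array([0.5125, 0.2641, 0.1009]), 0.94)]
side carton_centre [(array([0.4813, 0.3006, 0.058 ]), 0.79)]
side carton_top [(array([0.494 , 0.2973, 0.1066]), 0.78)]
side carton_bottom [(array([0.4769, 0.2979, 0.0141]), 0.92)]
```

It is tipping without sliding: the heel is still at .50 and the head has moved to about .514. I'll keep pushing.

Request:
jog_arm --pt "0 0.0217 0.0125 0 0 0" --pt "0 0.0217 0.0125 0 0 0" --pt "0 0.0217 0.0125 0 0 0" --pt "0 0.0217 0.0125 0 0 0" --pt "0 0.0217 0.0125 0 0 0" --pt "0 0.0217 0.0125 0 0 0" --pt "0 0.0217 0.0125 0 0 0" --pt "0 0 0 0 0 0" --pt "0 0 0 0 0 0" --pt "0 0 0 0 0 0" --pt "0 0 0 0 0 0" --pt "0 0 0 0 0 0"

```text
time: 10.28
position: [0.4832, 0.2987, 0.0992]
ee_rot: [[-0.001, 0.866, 0.499], [1.0, 0.001, 0.0], [-0.0, 0.499, -0.866]]
contact_force: [0.1, -0.2, 0.0]
grip_width: 0.0427
```

```bash
python3 look.py c
```

```text
10.2833 [0.4832 0.2987 0.0992] [ 0.1 -0.2  0. ]
scene heel_left [(array([0.5022, 0.3378, 0.0081]), 0.83)]
scene heel_right [(array([0.6324, 0.4019, 0.0089]), 0.73)]
scene head_left []
scene head_right [(array([0.5982, 0.2605, 0.0103]), 0.94)]
scene carton_centre [(array([0.5529, 0.2948, 0.0306]), 0.64)]
scene carton_top [(array([0.593 , 0.3001, 0.0396]), 0.87)]
scene carton_bottom [(array([0.4982, 0.2959, 0.0333]), 0.62)]
side heel_left [(array([0.5011, 0.3337, 0.0081]), 0.83)]
side heel_right [(array([ 0.4351, -0.4807,  0.0006]), 0.28)]
side head_left [(array([0.5958, 0.3362, 0.0077]), 0.66)]
side head_right [(array([0.5924, 0.2636, 0.0117]), 0.89)]
side carton_centre [(array([0.5475, 0.3016, 0.0349]), 0.9)]
side carton_top [(array([0.5967, 0.2973, 0.0327]), 0.69)]
side carton_bottom [(array([0.5016, 0.2986, 0.0349]), 0.85)]
```

View pics/side_c.png

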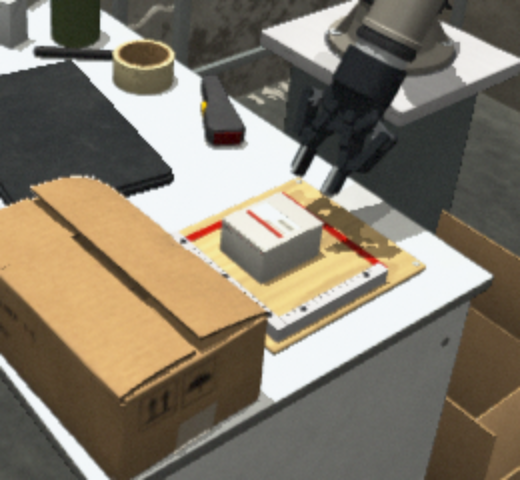

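The side crop shows the carton lying label up at about (270,230), well inside the tape lines. Next I'll straighten the tool, shut the fingers and push the carton left.

Request:
jog_arm --pt "0 0 0 0.0333 0 0" --pt "0 0 0 0.0333 0 0" --pt "0 0 0 0.0333 0 0" --pt "0 0 0 0.0333 0 0" --pt "0 0 0 0.0333 0 0" --pt "-0.14 0 0 0 0 0" --pt "-0.14 0 0 0 0 0" --pt "-0.14 0 0 0 0 0" --pt "0 0.16 0 0 0 0" --pt "0 0.16 0 0 0 0" --pt "0 0 0 0 0 0" --pt "0 0 0 0 0 0" --hand -1

```text
time: 12.08
position: [0.5496, 0.2123, 0.1009]
ee_rot: [[0.006, 0.999, 0.032], [1.0, -0.006, -0.004], [-0.003, 0.032, -0.999]]
contact_force: [-0.9, 0.1, 0.3]
grip_width: -0.0002
```

Request:
jog_arm --pt "0 0 0.1 0 0 0" --pt "0 0 0.1 0 0 0" --pt "0 0 0.09 0 0 0" --pt "0 0 0 0 0 0" --pt "0 0 0 0 0 0"

```text
time: 12.5
position: [0.548, 0.2133, 0.0425]
ee_rot: [[0.001, 1.0, 0.028], [1.0, -0.001, -0.005], [-0.005, 0.028, -1.0]]
contact_force: [0.9, -0.2, 0.3]
grip_width: 0.0002
```

Request:
jog_arm --pt "0.07 0 0 0 0 0" --pt "0.05 0 0 0 0 0" --pt "0.04 0 0 0 0 0" --pt "0.04 0 0 0 0 0" --pt "0.04 0 0 0 0 0" --pt "0.04 0 0 0 0 0" --pt "0.04 0 0 0 0 0" --pt "0.04 0 0 0 0 0" --pt "0.04 0 0 0 0 0" --pt "0 0 0 0 0 0" --pt "0 0 0 0 0 0"

```text
time: 13.42
position: [0.5493, 0.2949, 0.0428]
ee_rot: [[0.001, 1.0, 0.031], [1.0, -0.001, -0.002], [-0.002, 0.031, -1.0]]
contact_force: [-0.5, -0.7, 0.6]
grip_width: 0.0
```

```bash
python3 look.py d
```

```text
13.4167 [0.5493 0.2949 0.0428] [-0.5 -0.7  0.6]
scene heel_left [(array([0.5022, 0.388 , 0.0078]), 0.6)]
scene heel_right [(array([0.5528, 0.3458, 0.0324]), 0.36)]
scene head_left []
scene head_right [(array([0.5975, 0.3061, 0.0101]), 0.87)]
scene carton_centre [(array([0.5519, 0.3441, 0.0333]), 0.62)]
scene carton_top [(array([0.5935, 0.343 , 0.0379]), 0.87)]
scene carton_bottom [(array([0.4966, 0.3488, 0.0305]), 0.72)]
side heel_left [(array([0.4993, 0.3898, 0.0059]), 0.55)]
side heel_right [(array([ 0.4302, -0.3311,  0.0009]), 0.45)]
side head_left [(array([0.5985, 0.3888, 0.0068]), 0.7)]
side head_right [(array([0.5946, 0.3132, 0.006 ]), 0.97)]
side carton_centre [(array([0.5455, 0.3498, 0.0321]), 0.65)]
side carton_top [(array([0.5978, 0.343 , 0.0345]), 0.92)]
side carton_bottom [(array([0.5049, 0.3473, 0.0346]), 0.57)]
```

Request:
jog_arm --pt "0.02 0 0 0 0 0" --pt "0.02 0 0 0 0 0" --pt "0.01 0 0 0 0 0" --pt "0.01 0 0 0 0 0" --pt "0.01 0 0 0 0 0" --pt "0 0 0 0 0 0"

```text
time: 14.72
position: [0.5498, 0.3078, 0.0429]
ee_rot: [[0.002, 1.0, 0.031], [1.0, -0.002, -0.003], [-0.003, 0.031, -1.0]]
contact_force: [1.0, -0.6, -1.2]
grip_width: 0.0002
```

Request:
jog_arm --pt "0.005 0 0 0 0 0" --pt "0 0 0 0 0 0" --pt "0 0 0 0 0 0"

```text
time: 14.97
position: [0.5499, 0.3082, 0.0429]
ee_rot: [[0.003, 1.0, 0.031], [1.0, -0.002, -0.004], [-0.004, 0.031, -1.0]]
contact_force: [0.0, -0.9, 0.5]
grip_width: 0.0003
```

Request:
jog_arm --pt "0.005 0 0 0 0 0" --pt "0 0 0 0 0 0" --pt "0 0 0 0 0 0"

```text
time: 15.22
position: [0.55, 0.3091, 0.0429]
ee_rot: [[0.003, 1.0, 0.031], [1.0, -0.002, -0.004], [-0.004, 0.031, -1.0]]
contact_force: [0.3, -1.4, 0.0]
grip_width: -0.0003
```

Request:
jog_arm --pt "0.005 0 0 0 0 0" --pt "0.005 0 0 0 0 0" --pt "0 0 0 0 0 0" --pt "0 0 0 0 0 0"

```text
time: 15.55
position: [0.5505, 0.3106, 0.0429]
ee_rot: [[0.003, 0.999, 0.032], [1.0, -0.003, -0.004], [-0.004, 0.032, -0.999]]
contact_force: [-0.1, -1.3, 1.0]
grip_width: -0.0001
```

Request:
jog_arm --pt "0.005 0 0 0 0 0" --pt "0.005 0 0 0 0 0" --pt "0 0 0 0 0 0" --pt "0 0 0 0 0 0"

```text
time: 15.88
position: [0.5506, 0.3106, 0.0429]
ee_rot: [[0.004, 1.0, 0.031], [1.0, -0.004, -0.008], [-0.008, 0.031, -0.999]]
contact_force: [0.2, -5.6, 2.7]
grip_width: -0.0002
```

```bash
python3 look.py e
```

```text
15.8833 [0.5506 0.3106 0.0429] [ 0.2 -5.6  2.7]
scene heel_left [(array([0.501 , 0.3997, 0.0058]), 0.68)]
scene heel_right [(array([0.4978, 0.324 , 0.0107]), 0.61)]
scene head_left []
scene head_right [(array([0.5988, 0.3256, 0.0096]), 0.61)]
scene carton_centre [(array([0.5508, 0.3607, 0.0327]), 0.86)]
scene carton_top [(array([0.5926, 0.3614, 0.0357]), 0.82)]
scene carton_bottom [(array([0.4969, 0.3601, 0.0343]), 0.98)]
side heel_left [(array([0.5003, 0.4011, 0.0078]), 0.92)]
side heel_right []
side head_left [(array([0.4015, 0.0199, 0.0015]), 0.48)]
side head_right [(array([0.5948, 0.3276, 0.0086]), 0.74)]
side carton_centre [(array([0.5457, 0.3648, 0.0329]), 0.63)]
side carton_top []
side carton_bottom [(array([0.5025, 0.3668, 0.0312]), 0.58)]
```

View pics/side_e.png

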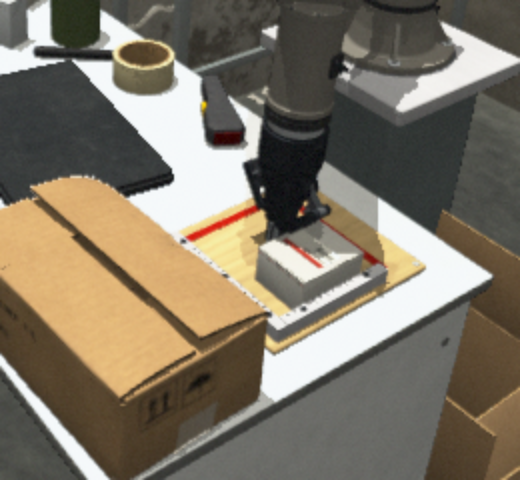

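Force along y jumped to 5.6 N and the estimate puts the left edge at about .400, so the carton is against the left stop. Now I'll go round behind it.

Request:
jog_arm --pt "-0.08 0 0 0 0 0" --pt "-0.08 0 0 0 0 0" --pt "0 0 -0.175 0 0 0" --pt "0 0 -0.175 0 0 0" --pt "0 -0.16 0 0 0 0" --pt "0 -0.16 0 0 0 0" --pt "0 -0.16 0 0 0 0" --pt "0.135 0 0 0 0 0" --pt "0.135 0 0 0 0 0" --pt "0.135 0 0 0 0 0" --pt "0 0 0 0 0 0" --pt "0 0 0 0 0 0" --hand -0.5

```text
time: 17.68
position: [0.4499, 0.3663, 0.11]
ee_rot: [[-0.003, 1.0, 0.03], [1.0, 0.003, -0.0], [-0.0, 0.03, -1.0]]
contact_force: [0.6, -0.6, -0.1]
grip_width: 0.0213
```

Request:
jog_arm --pt "0 0 0 0 0 0" --pt "0 0 0.115 0 0 0" --pt "0 0 0.115 0 0 0" --pt "0 0 0.115 0 0 0" --pt "0 0 0 0 0 0" --pt "0 0 0 0 0 0"

```text
time: 18.18
position: [0.4537, 0.3603, 0.0396]
ee_rot: [[0.004, 1.0, 0.029], [1.0, -0.004, -0.006], [-0.006, 0.029, -1.0]]
contact_force: [-0.8, 0.7, 0.1]
grip_width: 0.0213
```

Request:
jog_arm --pt "0 0.07 0 0 0 0" --pt "0 0.07 0 0 0 0" --pt "0 0.03 0 0 0 0" --pt "0 0.03 0 0 0 0" --pt "0 0.03 0 0 0 0" --pt "0 0.03 0 0 0 0" --pt "0 0.03 0 0 0 0" --pt "0 0.02 0 0 0 0" --pt "0 0 0 0 0 0" --pt "0 0 0 0 0 0"

```text
time: 19.02
position: [0.5168, 0.3619, 0.0425]
ee_rot: [[0.003, 0.999, 0.032], [1.0, -0.003, -0.004], [-0.004, 0.032, -0.999]]
contact_force: [-0.2, -0.5, -0.4]
grip_width: 0.0212
```

Request:
jog_arm --pt "0 0.01 0 0 0 0" --pt "0 0.01 0 0 0 0" --pt "0 0 0 0 0 0" --pt "0 0 0 0 0 0"

```text
time: 19.35
position: [0.5203, 0.362, 0.0426]
ee_rot: [[0.003, 1.0, 0.031], [1.0, -0.003, -0.004], [-0.004, 0.031, -0.999]]
contact_force: [-0.5, 0.3, -0.4]
grip_width: 0.0216
```

Request:
jog_arm --pt "0 0.005 0 0 0 0" --pt "0 0.005 0 0 0 0" --pt "0 0 0 0 0 0" --pt "0 0 0 0 0 0"

```text
time: 19.68
position: [0.5221, 0.3622, 0.0428]
ee_rot: [[0.003, 1.0, 0.031], [1.0, -0.002, -0.004], [-0.004, 0.031, -1.0]]
contact_force: [-0.5, -0.5, 0.0]
grip_width: 0.0213
```

```bash
python3 look.py f
```

```text
19.6833 [0.5221 0.3622 0.0428] [-0.5 -0.5  0. ]
scene heel_left [(array([0.5364, 0.3991, 0.0095]), 0.84)]
scene heel_right [(array([0.5285, 0.3235, 0.0108]), 0.73)]
scene head_left []
scene head_right [(array([0.6325, 0.3241, 0.0121]), 0.59)]
scene carton_centre [(array([0.5827, 0.3577, 0.0326]), 0.77)]
scene carton_top [(array([ 0.4257, -0.1332, -0.0015]), 0.26)]
scene carton_bottom [(array([0.5318, 0.3606, 0.0288]), 0.92)]
side heel_left [(array([0.5335, 0.4006, 0.0072]), 0.72)]
side heel_right [(array([ 0.438 , -0.4805,  0.0024]), 0.59)]
side head_left [(array([0.6272, 0.3989, 0.0036]), 0.73)]
side head_right [(array([0.6255, 0.326 , 0.0093]), 0.78)]
side carton_centre [(array([0.5796, 0.3646, 0.0314]), 0.73)]
side carton_top [(array([0.6295, 0.3607, 0.035 ]), 0.76)]
side carton_bottom [(array([0.5335, 0.3612, 0.0329]), 0.94)]
```

Only about 2–3 mm are left, so I'll step on until the force rises.

Request:
jog_arm --pt "0 0.005 0 0 0 0" --pt "0 0.005 0 0 0 0" --pt "0 0 0 0 0 0" --pt "0 0 0 0 0 0"

```text
time: 20.82
position: [0.5232, 0.3623, 0.0428]
ee_rot: [[0.002, 1.0, 0.03], [1.0, -0.002, -0.004], [-0.004, 0.03, -1.0]]
contact_force: [-3.6, -0.9, 1.9]
grip_width: 0.0213
```

Request:
jog_arm --pt "0 0.005 0 0 0 0" --pt "0 0.005 0 0 0 0" --pt "0 0 0 0 0 0" --pt "0 0 0 0 0 0"

```text
time: 21.15
position: [0.5233, 0.3623, 0.0428]
ee_rot: [[0.001, 1.0, 0.027], [1.0, -0.001, -0.005], [-0.005, 0.027, -1.0]]
contact_force: [-6.4, -1.5, 3.5]
grip_width: 0.021
```

Request:
jog_arm --pt "0 0.005 0 0 0 0" --pt "0 0.005 0 0 0 0" --pt "0 0 0 0 0 0" --pt "0 0 0 0 0 0"

```text
time: 21.48
position: [0.5234, 0.3624, 0.0428]
ee_rot: [[0.001, 1.0, 0.023], [1.0, -0.001, -0.006], [-0.006, 0.023, -1.0]]
contact_force: [-9.8, -1.7, 6.2]
grip_width: 0.0214
```

The carton is firmly on the back stop. I'll back off and check from above.

Request:
jog_arm --pt "0 -0.05 0 0 0 0" --pt "0 -0.15 0 0 0 0" --pt "0 -0.15 0 0 0 0" --pt "0 0 -0.19 0 0 0" --pt "0 0 -0.19 0 0 0" --pt "0 0 -0.19 0 0 0" --pt "0 0 -0.19 0 0 0" --pt "0 0 -0.19 0 0 0" --pt "0 0 0 0 0 0" --pt "0 0 0 0 0 0" --pt "0 0 0 0 0 0"

```text
time: 22.4
position: [0.453, 0.3627, 0.2307]
ee_rot: [[0.003, 0.999, 0.033], [1.0, -0.003, -0.004], [-0.004, 0.033, -0.999]]
contact_force: [-0.4, 0.4, -1.7]
grip_width: 0.0213
```

```bash
python3 look.py g; python3 - <<'E'
from h import *
s=env.state(); im,d=imaging.snapshot('wrist'); cv2.imwrite('pics/wg.png',im[:,:,::-1])
for n in ('heel_left','heel_right','head_left','head_right','jig_corner','carton_top','carton_bottom'):
    print(n,[(np.round(toworld('wrist',x['position'],s),4),round(x['conf'],2)) for x in imaging.pinpoint('wrist',n)[:1]])
E
```

```text
22.4 [0.453  0.3627 0.2307] [-0.4  0.4 -1.7]
scene heel_left [(array([0.5356, 0.4   , 0.009 ]), 0.94)]
scene heel_right [(array([0.5347, 0.3254, 0.0084]), 0.79)]
scene head_left []
scene head_right [(array([0.6326, 0.3194, 0.0136]), 0.8)]
scene carton_centre [(array([0.5834, 0.3577, 0.0302]), 0.7)]
scene carton_top [(array([0.6246, 0.3603, 0.0371]), 0.72)]
scene carton_bottom [(array([0.5302, 0.3637, 0.0309]), 0.77)]
side heel_left [(array([0.5362, 0.3996, 0.0072]), 0.63)]
side heel_right [(array([0.5358, 0.3604, 0.0311]), 0.74)]
side head_left [(array([0.6322, 0.3958, 0.0083]), 0.81)]
side head_right [(array([0.6269, 0.3264, 0.0078]), 0.62)]
side carton_centre [(array([0.5818, 0.3643, 0.0319]), 0.91)]
side carton_top [(array([0.6305, 0.3596, 0.034 ]), 0.9)]
side carton_bottom [(array([0.5358, 0.3635, 0.031 ]), 0.89)]
heel_left [(array([0.5325, 0.4015, 0.0058]), 0.69)]
heel_right [(array([0.5307, 0.3239, 0.0074]), 0.66)]
head_left []
head_right []
jig_corner []
carton_top [(array([0.6297, 0.3604, 0.0356]), 0.83)]
carton_bottom [(array([0.5307, 0.3647, 0.0299]), 0.71)]
```

View pics/wg.png

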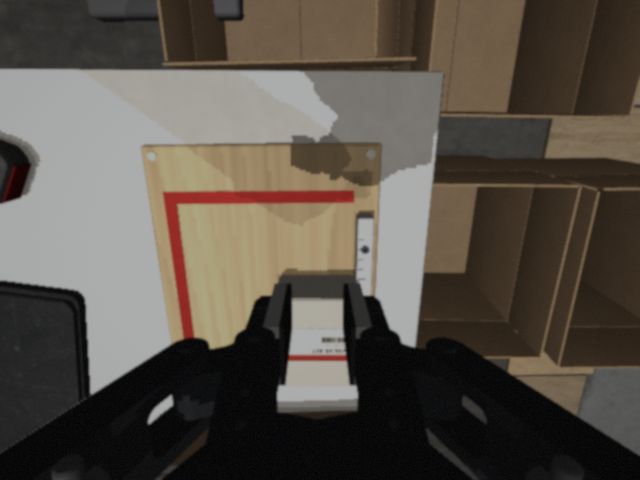

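View pics/side_g.png

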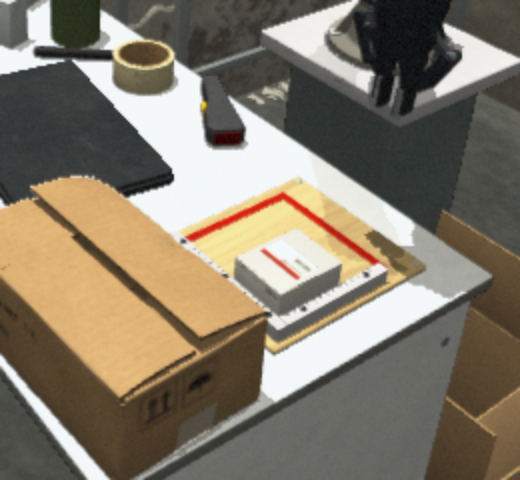

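The wrist view shows the carton at about (318,350) and the side crop shows it at about (288,268). Both look label up and in the corner. However, the networks put the head end about 4 mm further from the left stop than the heel end, which would be a small yaw. A second firm push to the left will remove the doubt.

Request:
jog_arm --pt "-0.155 0 0 0 0 0" --pt "-0.155 0 0 0 0 0" --pt "-0.155 0 0 0 0 0" --pt "0 0.175 0 0 0 0" --pt "0 0.175 0 0 0 0" --pt "0 0.175 0 0 0 0" --pt "0 0.175 0 0 0 0" --pt "0 0 0 0.01 0 0" --pt "0 0 0 0 0 0" --pt "0 0 0 0 0 0" --hand -1

```text
time: 24.43
position: [0.5916, 0.27, 0.2347]
ee_rot: [[0.003, 1.0, -0.002], [1.0, -0.003, -0.003], [-0.003, -0.002, -1.0]]
contact_force: [-0.9, 0.0, 0.2]
grip_width: 0.0002
```

Request:
jog_arm --pt "0 0 0.15 0 0 0" --pt "0 0 0.15 0 0 0" --pt "0 0 0.15 0 0 0" --pt "0 0 0.15 0 0 0" --pt "0 0 0.15 0 0 0" --pt "0 0 0.15 0 0 0" --pt "0 0 0 0 0 0" --pt "0 0 0 0 0 0" --pt "0 0 0 0 0 0"

```text
time: 25.18
position: [0.5922, 0.2705, 0.0579]
ee_rot: [[0.001, 1.0, 0.003], [1.0, -0.001, -0.002], [-0.002, 0.003, -1.0]]
contact_force: [1.2, 0.3, 1.1]
grip_width: -0.0002
```

Request:
jog_arm --pt "0 0 0.08 0 0 0" --pt "0 0 0 0 0 0" --pt "0.06 0 0 0 0 0" --pt "0.06 0 0 0 0 0" --pt "0.03 0 0 0 0 0" --pt "0.02 0 0 0 0 0" --pt "0.01 0 0 0 0 0" --pt "0 0 0 0 0 0" --pt "0 0 0 0 0 0"

```text
time: 25.93
position: [0.592, 0.3048, 0.0393]
ee_rot: [[0.003, 1.0, -0.0], [1.0, -0.003, -0.004], [-0.004, -0.0, -1.0]]
contact_force: [-0.1, 0.2, -0.1]
grip_width: -0.0001
```

Request:
jog_arm --pt "0.01 0 0 0 0 0" --pt "0.01 0 0 0 0 0" --pt "0 0 0 0 0 0" --pt "0 0 0 0 0 0"

```text
time: 26.27
position: [0.5919, 0.309, 0.0393]
ee_rot: [[0.003, 1.0, -0.0], [1.0, -0.003, -0.004], [-0.004, -0.0, -1.0]]
contact_force: [-0.5, 0.5, -0.4]
grip_width: -0.0
```

Request:
jog_arm --pt "0.01 0 0 0 0 0" --pt "0 0 0 0 0 0" --pt "0 0 0 0 0 0"

```text
time: 26.52
position: [0.5923, 0.3105, 0.0392]
ee_rot: [[0.003, 1.0, 0.0], [1.0, -0.003, -0.004], [-0.004, 0.0, -1.0]]
contact_force: [0.9, -0.6, 0.1]
grip_width: 0.0001
```

Request:
jog_arm --pt "0.01 0 0 0 0 0" --pt "0 0 0 0 0 0" --pt "0 0 0 0 0 0"

```text
time: 26.77
position: [0.5925, 0.3108, 0.0392]
ee_rot: [[0.004, 1.0, -0.0], [1.0, -0.004, -0.007], [-0.007, -0.0, -1.0]]
contact_force: [-0.4, -5.0, 2.2]
grip_width: 0.0003
```

Request:
jog_arm --pt "0.01 0 0 0 0 0" --pt "0 0 0 0 0 0" --pt "0 0 0 0 0 0"

```text
time: 27.02
position: [0.5925, 0.3108, 0.0393]
ee_rot: [[0.005, 1.0, -0.001], [1.0, -0.005, -0.01], [-0.01, -0.001, -1.0]]
contact_force: [-1.5, -7.5, 4.6]
grip_width: 0.0002
```

Contact was stiff at TCP y = .3108 with x = .592. The first push stopped at .3106 with x = .55, so the side is flush and square. Retracting now.

Request:
jog_arm --pt "-0.05 0 0 0 0 0" --pt "-0.15 0 0 0 0 0" --pt "-0.1 0 0 0 0 0" --pt "0 0 -0.19 0 0 0" --pt "0 0 -0.19 0 0 0" --pt "0 0 -0.19 0 0 0" --pt "0 0 -0.19 0 0 0" --pt "0 0 0 0 0 0" --pt "0 0 0 0 0 0" --pt "0 0 0 0 0 0"

```text
time: 27.85
position: [0.5913, 0.2565, 0.1912]
ee_rot: [[0.001, 1.0, -0.0], [1.0, -0.001, -0.002], [-0.002, -0.0, -1.0]]
contact_force: [-0.7, 0.0, -0.9]
grip_width: 0.0001
```

```bash
python3 look.py h
```

```text
27.85 [0.5913 0.2565 0.1912] [-0.7  0.  -0.9]
scene heel_left [(array([0.5369, 0.403 , 0.0057]), 0.81)]
scene heel_right [(array([0.5314, 0.3254, 0.0103]), 0.9)]
scene head_left [(array([0.5339, 0.4018, 0.0093]), 0.17)]
scene head_right [(array([0.6329, 0.3224, 0.0108]), 0.95)]
scene carton_centre [(array([0.5851, 0.3617, 0.0336]), 0.77)]
scene carton_top []
scene carton_bottom [(array([0.5311, 0.3602, 0.0332]), 0.96)]
side heel_left [(array([0.5327, 0.4003, 0.008 ]), 0.92)]
side heel_right []
side head_left [(array([0.6309, 0.3975, 0.0061]), 0.6)]
side head_right [(array([0.6302, 0.3283, 0.0096]), 0.61)]
side carton_centre [(array([0.5803, 0.3642, 0.0342]), 0.62)]
side carton_top [(array([0.6294, 0.3605, 0.0353]), 0.72)]
side carton_bottom [(array([0.5379, 0.3621, 0.0342]), 0.8)]
```

View pics/side_h.png

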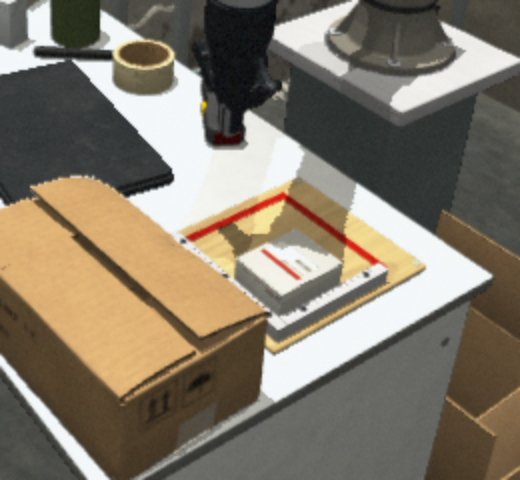

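The carton lies at about (288,270), label up in the corner of the two stops, and the hand is clear. The estimates agree within their noise.

```bash
python3 -c "
from station import hand_in
print(hand_in())"
```

```text
the job is handed in; nothing more can be done
None
```

The carton now lies on its back, label up, in the corner of the two stops, and the job is handed in at about 28 s of the 58 s allowed. No verdict was reported.

- **What I did:** I squared the standing carton with a low push on the label side, because as it stood its head would have landed only about 4 mm inside the right tape. I then tipped it with a high push; its rear edge did not slide. After that I pushed it left to the left stop, forward to the back stop, and left once more.
- **Contact checks:** The back stop gave a stiff reaction of 10 N. The left stop gave 6 to 8 N at the same y within 0.2 mm at two places along the carton, so it is square.
- **Last camera estimates:** The top end is at x ≈ 0.630, with the corner at about 0.6305. The left side is at y ≈ 0.398–0.403, with the corner at about 0.401. After the back push the estimates hinted at about 4 mm of skew, which is within their noise. The second left push met the stop with no clear movement of the carton.
- **Hand and bystanders:** The hand was clear of everything, about 0.19 m up. I did not re-measure the bystanders, but the hand worked only in the jig area and those in the last side picture look unmoved.

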